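# Free the ratchet pawl and bring the glue press arm down

### The arm

A 7-joint arm with a two-finger parallel gripper is mounted at the origin on the work surface. World frame = base frame: x ahead of the robot, y to its left, z up, the work surface at z = 0. Lengths are in m, angles in rad, forces in N, time in s.
With the tool pointing down it reaches from about 0.425 to 0.925 m from the base axis. Payload 6.8 kg.
Tool frame: the origin (TCP) lies at the centre of the arm's flange, where the gripper is bolted on; the fingertips stand 173 mm ahead of it and the grasp point (between the pads) lies 155 mm ahead of it (r.hold_point_z is the distance from the TCP to the grasp point, in m); z points along the fingers, x is the direction in which the jaws open and shut, and the axes are right-handed (so a half turn about z gives the same grasp; the last joint's range is limited). The gripper opens to 85 mm and grips with 20 to 120 N. Pads are 22 mm wide; open, the fingers measure 114 mm over their backs; the gripper's body (76 mm by 85 mm) begins 54 mm behind the grasp point. The pads swing forward as they close: fully open they stand 13 mm farther back than shut.
Start: joints at [-1.361, 0.477, 0.022, 1.555, -0.011, 1.109, -0.083], TCP at [0.211, 0.641, 0.405] pointing down, gripper open.
Joint ranges: [-2.96, 2.96], [-0.34, 2.1], [-1.41, 1.46], [0.24, 2.44], [-1.37, 4.51], [0.17, 1.92], [-2.96, 2.96]. Speed limits (rad/s): [2.39, 2.39, 3.14, 3.14, 3.14, 3.14, 3.14].

### API

Orientations are given as a rotation vector (axis times angle).
In Python, from bench import r gives the robot as it stands.
- The arm moves only by the tool apply_moves, never from a script. Its arguments are lists of equal length, an entry for each row: "dp": the shift along the tool's x, y, z scaled (see below), a list of three; "twist": the turn, a rotation vector about the tool's x, y, z scaled (see below), a list of three; "jaw": the closure in counts, from 0 (fully open) to 255 (shut). In form: {"dp": [[x, y, z], ...], "twist": [[rx, ry, rz], ...], "jaw": [jaw, ...]}. A call has 1 to 20 rows; each row shifts and turns the pose as measured when the row begins, along the tool's axes as they then stand; what a row does not reach is not made up. The controller multiplies each number of a shift by 12 cm and each number of a turn by 120 degrees. A row lasts 1/10 s, in which the tool goes at most 50 mm and 8.59 degrees, less where a joint would pass 70% of its speed; a pose out of reach is approached as far as the arm can. A call with a number of a shift or a turn outside -1 to 1 is refused whole. A call with a gripper value outside its range is refused whole. The fingers move at their own pace and stop on an object; "grip_force" is the grip in N (left out, the last holds). Time passes only in rows, so rows that do not move let the fingers close. It gives the time, the measured TCP pose, the force and the opening at its end, in the units of the state.
- r.get_obs(): the state, without advancing time (a new reading comes with each control period).
- r.grab_frame(name): name is "side" or "top" or "wrist"; returns a dict with "color" (400x640x3 uint8, red, green, blue), "z_map" (400x640 float32, m along the optical axis (not along the pixel's ray), 0 where there is no reading), "intrinsics" (3x3 intrinsics, pixels), "R" (3x3) and "t" (3): a world point X has camera coordinates R X + t; the wrist camera has in their place "hand_eye" (4x4, takes a point from camera to tool coordinates, whose origin is the TCP and whose axes are the tool frame's). Camera axes: x right, y down, z forward; pixel columns grow to the right and rows downward; lengths in m; the calibration is good to about 2 mm. A picture is of the moment at which its call begins: read the wrist's pose just before it.
- r.hand_in(): hands the job in, once; it reports no verdict.
The state is a dict: "clock": time; "joints": joint angles; "qvel": joint speeds; "tau": joint torques, N m; "tcp_pos": TCP position; "orientation": TCP orientation; "contact_force": force on the tool from outside, world axes, zero at the start; "moment": the same for the moment, N m; "grip_width": finger opening in m.
Only numpy, scipy, OpenCV 4.12 (cv2) and the standard library are available. Lean on these libraries where they do the work, as an engineer would, in place of code of your own. Each camera call takes 0.05 s, during which the arm holds its last target.

### The job

Free the glue press on the bench and close it on the glued wooden block: first press the red thumb tab down until the pawl snaps over and stays clear of the teeth, and only then push the black cross-handle down until the arm lies level with its pad on the block. Use the fingertips only: do not lift anything, the arm included, do not force the arm past its teeth while the pawl is still in, and leave the bottles and the can where they stand. Finish with the pawl still thrown clear and the hand off everything.

Things in the scene. Friction and masses are not known exactly. Their poses are not given: they have to be found in the camera images.
- press: Green glue press, screwed down, base 330 x 100 mm (x -150 to +180 mm). Origin: on the bench, below the arm's pivot; x level from the pivot to the handle end, y along the pivot pin, z up. Arm pivot 110 mm high; pawl pivot at x = -75 mm, 164 mm high. Cheeks and posts (outer faces y = +-24 mm) reach 135 and 180 mm. Wooden block 80 x 80 mm, middle at x = 115 mm, top 75 mm high.
- swingarm (a joint): Press arm angle (rad): 0 = level, pad on block (stop); grows as the handle rises, up to 1.2; starts 0.6 to 0.95. Stiff hinge (friction 1.0 N m, arm 0.3 to 0.65 kg): it stays where left; 2 to 6 N at the handle moves it down once the pawl is clear. With the pawl in, it can drop 0.15 rad at most (30 mm at the handle) before a tooth (every 0.15 rad, 8 mm high) stops it.
- handle (a point): Centre of the black rubber cross-handle on the end of the dark steel arm: a round bar 28 mm thick, 110 mm long, parallel to the press's y; its top is 14 mm above this point. It swings on a circle of 205 mm about the arm's pivot: in the press's frame x = 205 cos(angle), height = 110 + 205 sin(angle) mm.
- pawl (a joint): Angle of the red pawl (rad): 0 = nose in the teeth (starts 0 to 0.13, the nose may ride on the back of a tooth); 0.36 = thrown fully clear (stop). Over-centre spring: let go below about 0.18 it snaps back into the teeth, beyond that it snaps clear and stays. The nose is out of the teeth from about 0.15.
- tab (a point): Middle of the upper face of the pawl's red thumb tab, a plate 36 (along press x) x 42 x 6 mm, level at pawl 0, at press x = -130 mm, 190 mm high. It is 55 mm out from and 26 mm above the pawl's pivot. Pressed straight down with about 4 to 10 N it sinks about 20 mm to the stop, and then slopes down away from the handle by 0.36 rad.
- glue: White glue bottle with red cap and yellow band, 60 mm diameter, 150 mm high, standing loose; origin at the centre of its underside.
- spray: Aluminium can with blue band, 52 mm diameter, 140 mm high, standing loose; origin at the centre of its underside.
- oil: Green bottle with black cap, 58 mm diameter, 130 mm high, standing loose; origin at the centre of its underside.
Things that resemble listed ones, but are neither listed nor needed, are in the scene too. Leave any pink look-alike of the spray alone.

How it is judged:
By the outcome, as a careful person would: the job done as asked, in the order asked, and still so for the second after the job is handed in, with the robot touching nothing.
It also fails if it takes over 54 s, if anything falls off the work surface, if the arm or the gripper's body presses on something with over 40 N, if the wrist force passes 120 N, or if a joint passes its speed limit or range.

## Working session

There is one attempt and no reset: what is moved stays moved. The work goes in short steps, Python scripts to look and compute and a tool call to move; the robot and the scene stay as the last step left them, time stands still between calls to the robot, and variables do not carry over. Pictures are saved under pics/ and viewed, and the job is handed in when it is done.

Besides the shell and the picture viewer there is one more tool, called as a command line: name --argument value ..., lists and objects as JSON in quotes. apply_moves: Moves the arm, as the interface text tells. Shifts and turns lie within -1 to 1; 1 stands for 12 cm of shift or 120 degrees of turn. Its arguments: {"type":"object","properties":{"dp":{"type":"array"},"twist":{"type":"array"},"jaw":{"type":"array"},"grip_force":{"type":"number"}},"required":["dp","twist","jaw"]}

```bash
mkdir -p pics; ls; cat > h.py <<'E'
import numpy as np,cv2,pickle
from bench import r
from scipy.spatial.transform import Rotation as Ro
def grab(n,tag):
    o=r.get_obs(); f=r.grab_frame(n); f['obs']=o
    pickle.dump(f,open(f'pics/{tag}.pkl','wb'))
    cv2.imwrite(f'pics/{tag}.png',f['color'][:,:,::-1]); return f
def load(t): return pickle.load(open(f'pics/{t}.pkl','rb'))
def ray(f,u,v):
    d=np.linalg.inv(f['intrinsics'])@np.array([u,v,1.])
    if 'R' in f: return -f['R'].T@f['t'], f['R'].T@d
    T=np.eye(4);T[:3,:3]=Ro.from_rotvec(f['obs']['orientation']).as_matrix();T[:3,3]=f['obs']['tcp_pos'];T=T@f['hand_eye']
    return T[:3,3],T[:3,:3]@d
def pt(f,u,v,w=1):
    z=f['z_map'][v-w:v+w+1,u-w:u+w+1];z=np.median(z[z>0]) if (z>0).any() else np.nan
    c,d=ray(f,u,v);return c+z*d
def proj(f,X):
    p=f['intrinsics']@(f['R']@np.array(X)+f['t']);return p[:2]/p[2]
def crop(t,x0,y0,x1,y1,s,out):
    im=cv2.imread(f'pics/{t}.png')[y0:y1,x0:x1];cv2.imwrite(f'pics/{out}.png',cv2.resize(im,None,fx=s,fy=s,interpolation=cv2.INTER_CUBIC))
E
python3 - <<'E'
from h import *
np.set_printoptions(precision=3,suppress=True)
for n in ['side','top','wrist']: grab(n,n+'0')
print(r.get_obs())
E
```

```text
pics
{'clock': 0.15, 'joints': array([-1.361,  0.478,  0.022,  1.556, -0.012,  1.109, -0.083]), 'qvel': array([-0.001, -0.002, -0.002, -0.004,  0.001, -0.   ,  0.001]), 'tau': array([  0.002, -59.693,   1.61 , -28.149,   0.013,   0.007,   0.   ]), 'tcp_pos': array([0.211, 0.641, 0.404]), 'orientation': array([ 2.544,  1.841, -0.002]), 'contact_force': array([0.2  , 0.213, 0.667]), 'moment': array([-0.019, -0.017,  0.04 ]), 'grip_width': 0.08532355157926809}
```

View pics/side0.png

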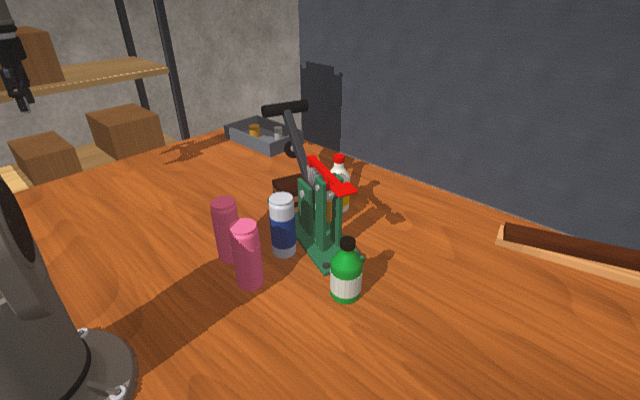

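View pics/top0.png

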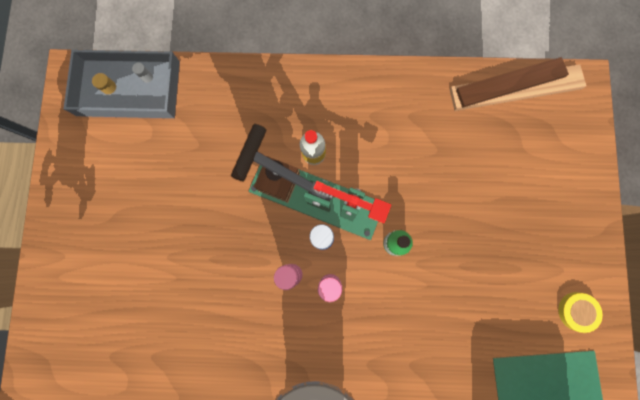

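View pics/wrist0.png

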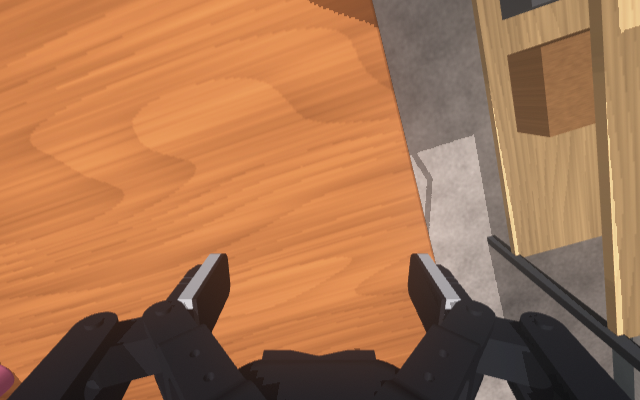

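The top view shows the handle near (249,153) and the tab near (379,211). The side view shows the handle near (285,108) and the tab near (344,188). I'll enlarge both to read them more closely.

```bash
python3 - <<'E'
from h import *
np.set_printoptions(precision=4,suppress=True)
crop('side0',230,80,400,310,2.6,'sc');crop('top0',220,110,420,260,4,'tc')
t=load('top0');s=load('side0')
for p in [(379,211),(249,153),(242,172),(257,132),(313,140),(321,237),(399,243),(345,205)]: print('top',p,pt(t,*p))
for p in [(344,188),(285,108),(283,200),(346,285),(339,165)]: print('side',p,pt(s,*p))
print(-t['R'].T@t['t'],-s['R'].T@s['t'])
E
```

```text
top (379, 211) [ 0.5079 -0.1234  0.1843]
top (249, 153) [0.5991 0.1268 0.2702]
top (242, 172) [0.5629 0.1373 0.271 ]
top (257, 132) [0.639  0.1138 0.2719]
top (313, 140) [0.6643 0.0169 0.1476]
top (321, 237) [ 0.4546 -0.0066  0.1392]
top (399, 243) [ 0.4469 -0.1737  0.1265]
top (345, 205) [ 0.5192 -0.0548  0.1785]
side (344, 188) [ 0.5054 -0.1258  0.189 ]
side (285, 108) [0.593  0.1218 0.2663]
side (283, 200) [ 0.4503 -0.0171  0.1429]
side (346, 285) [ 0.4272 -0.2002  0.0523]
side (339, 165) [0.6644 0.0165 0.1312]
[ 0.4172 -0.0312  0.9529] [ 0.0485 -0.4823  0.5196]
```

View pics/sc.png

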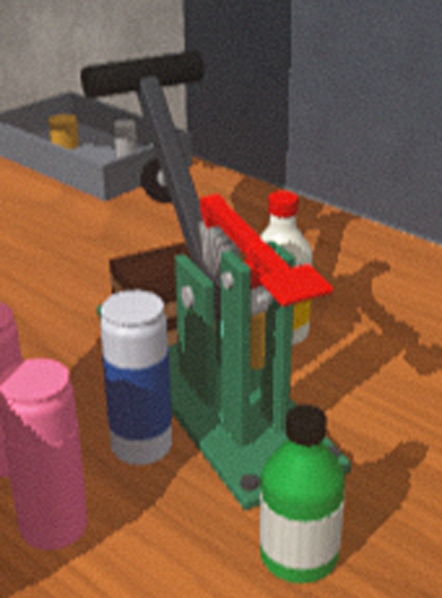

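View pics/tc.png

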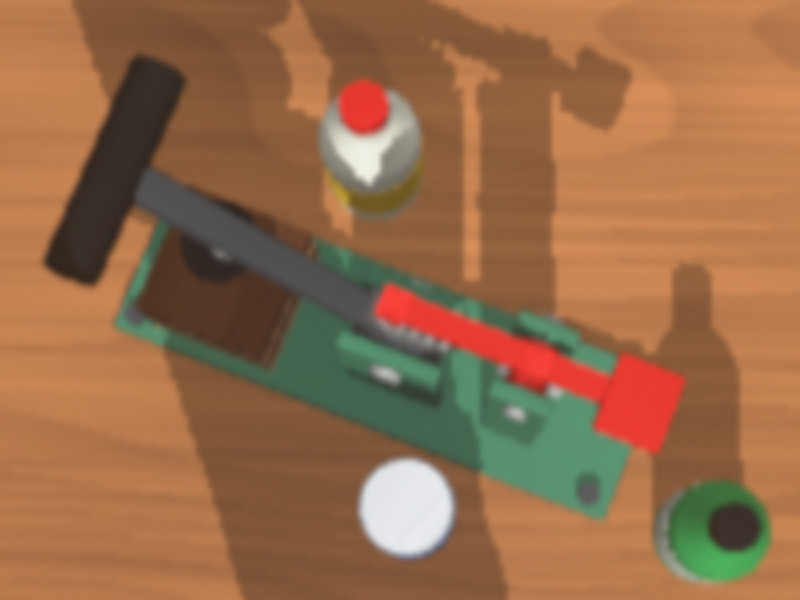

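```bash
cat >> h.py <<'E'
def tri(rs):
    A=np.zeros((3,3));b=np.zeros(3)
    for c,d in rs:
        d=d/np.linalg.norm(d);P=np.eye(3)-np.outer(d,d);A+=P;b+=P@c
    x=np.linalg.solve(A,b);return x,[np.linalg.norm(np.cross(x-c,d/np.linalg.norm(d))) for c,d in rs]
def plan(target,yaw=None):
    """target TCP pos; report scaled dp total in tool frame"""
    o=r.get_obs();R=Ro.from_rotvec(o['orientation']).as_matrix()
    d=R.T@(np.array(target)-o['tcp_pos'])
    print('tcp',o['tcp_pos'],'F',o['contact_force'],'w',o['grip_width'],'\nR',R.tolist(),'\ndist',np.linalg.norm(d),'dp total scaled',d/0.12)
E
python3 - <<'E'
from h import *
np.set_printoptions(precision=4,suppress=True)
t=load('top0');s=load('side0')
T,e=tri([ray(t,380,210.5),ray(s,346.2,189.6)]);print('tab',T,e)
H,e2=tri([ray(t,248.75,152.5),ray(s,285,107.5)]);print('handle',H,e2)
d=(H-T)[:2];L=np.linalg.norm(d);u=d/L;print('L',L,'cos a',(L-.13)/.205,'sin a',(H[2]-.11)/.205,'yaw',np.degrees(np.arctan2(u[1],u[0])))
v=np.array([-u[1],u[0]]);O=T[:2]+.13*u
for n,p in [('glue',(.664,.017)),('spray',(.4546,-.0066)),('oil',(.447,-.174))]:
  q=np.array(p)-O;print(n,q@u,q@v)
print('origin',O,'final handle',O+.205*u,'block',O+.115*u)
# check: project base corners in top
for x,y in [(-.15,-.05),(-.15,.05),(.18,.05),(.18,-.05)]:
  print(proj(t,[*(O+x*u+y*v),0.012]))
plan([.5,-.12,.49])
E
```

```text
tab [ 0.5098 -0.1263  0.1838] [np.float64(0.0010604217747091213), np.float64(0.001060421774709068)]
handle [0.601  0.1293 0.2641] [np.float64(0.0008977116889691799), np.float64(0.0008977116889691647)]
L 0.2713491402615662 cos a 0.6895080012759327 sin a 0.7516359439779724 yaw 70.36755285213914
glue 0.05676923297519602 -0.09707156935308542
spray -0.03581409759576703 0.09222620374630368
oil -0.19603617511515967 0.04314050445038109
origin [ 0.5535 -0.0039] final handle [0.6224 0.1892] block [0.5921 0.1045]
[386.2612 202.407 ]
[372.3071 240.2203]
[248.261  192.2765]
[263.6234 155.9621]
tcp [0.2109 0.641  0.4039] F [0.2    0.2128 0.667 ] w 0.08532355157926809 
R [[0.3125042965656145, 0.949916283069782, -0.0003461024701559945], [0.9499153037315342, -0.31250447266404247, -0.0013675897028947402], [-0.001407254297262101, 9.860962503303286e-05, -0.999999004955247]] 
dist 0.8186313236077672 dp total scaled [-5.2722  4.2707 -0.7095]
```

apply_moves --dp '[[-0.25,0.29,-0.05],[-0.25,0.29,-0.05],[-0.25,0.29,-0.05],[-0.25,0.29,-0.05],[-0.25,0.29,-0.05],[-0.25,0.29,-0.05],[-0.25,0.29,-0.05],[-0.25,0.29,-0.05],[-0.25,0.29,-0.05],[-0.25,0.29,-0.05]]' --twist '[[0,0,0],[0,0,0],[0,0,0],[0,0,0],[0,0,0],[0,0,0],[0,0,0],[0,0,0],[0,0,0],[0,0,0]]' --jaw '[255,255,255,255,255,255,255,255,255,255]'

```text
clock: 1.15
tcp_pos: [0.4515, 0.2389, 0.4616]
orientation: [-2.531, -1.86, 0.011]
contact_force: [1.1, 1.0, 0.6]
grip_width: -0.0001
```

apply_moves --dp '[[-0.34,0.175,0],[-0.34,0.175,0],[-0.34,0.175,0],[-0.34,0.175,0],[-0.34,0.175,0],[-0.34,0.175,0],[-0.34,0.175,0],[-0.3,0.15,0]]' --twist '[[0,0,0],[0,0,0],[0,0,0],[0,0,0],[0,0,0],[0,0,0],[0,0,0],[0,0,0]]' --jaw '[255,255,255,255,255,255,255,255]'

```text
clock: 1.95
tcp_pos: [0.5135, -0.1334, 0.4635]
orientation: [-2.533, -1.859, 0.004]
contact_force: [1.2, 1.3, -0.7]
grip_width: 0.0003
```

```bash
python3 - <<'E'
from h import *
np.set_printoptions(precision=4,suppress=True)
plan([.51,-.126,.40]); print(r.get_obs()['joints'])
E
```

```text
tcp [ 0.5135 -0.1334  0.4635] F [ 1.1545  1.2805 -0.7267] w 0.0002887857839355418 
R [[0.2998551659141468, 0.9539828555530221, -0.0018949368065216978], [0.9539830769118518, -0.2998577586496997, -0.0012702532715541978], [-0.0017800113468592585, -0.0014268456397442163, -0.9999973978321768]] 
dist 0.06405307348192214 dp total scaled [ 0.0513 -0.0456  0.5293]
[-0.317   0.1918  0.5289  1.8553 -0.105   1.124   1.5158]
```

apply_moves --dp '[[0.03,-0.03,0.3],[0.01,-0.01,0.22],[0,0,0.04],[0,0,0]]' --twist '[[0,0,0],[0,0,0],[0,0,0],[0,0,0]]' --jaw '[255,255,255,255]'

```text
clock: 2.35
tcp_pos: [0.5097, -0.1361, 0.3957]
orientation: [2.541, 1.839, -0.004]
contact_force: [-0.1, -1.2, 0.3]
grip_width: 0.0002
```

```bash
python3 - <<'E'
from h import *
np.set_printoptions(precision=4,suppress=True)
plan([.51,-.126,.37]); 
for n in ['side','top']: grab(n,n+'1')
crop('side1',230,80,400,310,2.6,'sc1')
crop('top1',320,160,440,250,6,'tc1')
E
```

```text
tcp [ 0.5097 -0.1361  0.3957] F [-0.1001 -1.2181  0.3055] w 0.00015483781844552534 
R [[0.3126846882357339, 0.9498566127309879, 0.0008372539257059434], [0.949846477168265, -0.3126769632952787, -0.0049785977422858365], [-0.004467163972640983, 0.002351993974724866, -0.99998725620399]] 
dist 0.027649784719643338 dp total scaled [ 0.0814 -0.0245  0.2142]
```

View pics/sc1.png

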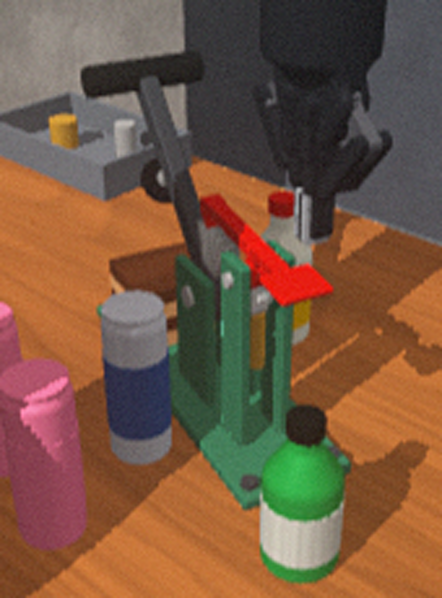

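View pics/tc1.png

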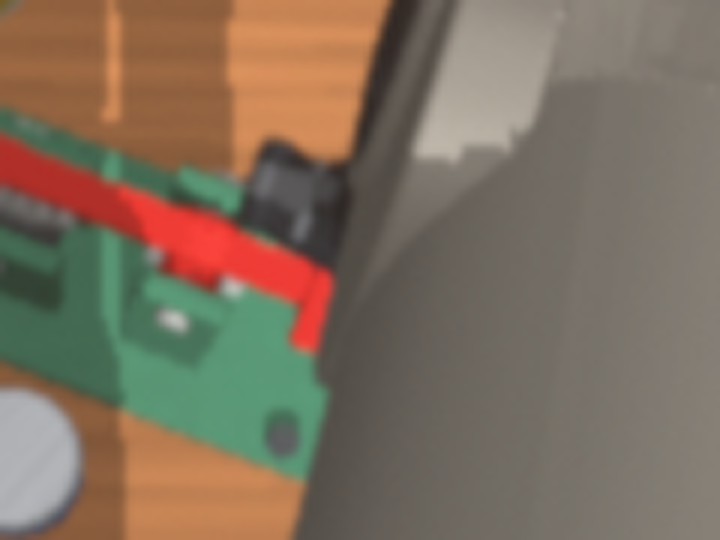

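apply_moves --dp '[[0.05,-0.02,0.1],[0,0,0.1],[0,0,0.05],[0,0,0]]' --twist '[[0,0,0],[0,0,0],[0,0,0],[0,0,0]]' --jaw '[255,255,255,255]'

```text
clock: 2.85
tcp_pos: [0.511, -0.1277, 0.3668]
orientation: [2.535, 1.842, 0.006]
contact_force: [0.4, 0.1, 0.5]
grip_width: -0.0
```

```bash
python3 - <<'E'
from h import *
np.set_printoptions(precision=4,suppress=True)
plan([.51,-.126,.357]); 
f=grab('side','side2');o=r.get_obs();R=Ro.from_rotvec(o['orientation']).as_matrix()
print('tip px',proj(f,o['tcp_pos']+R[:,2]*.173))
crop('side2',300,130,380,210,7,'sc2')
E
```

```text
tcp [ 0.511  -0.1277  0.3668] F [0.3984 0.0799 0.5373] w -3.2854392002425563e-05 
R [[0.3090068000538474, 0.9510279536096042, 0.0077864609168933775], [0.9510585490510497, -0.3089825982067673, -0.004170165741019525], [-0.0015600632659575138, 0.008693989793189945, -0.9999609896111359]] 
dist 0.010021517268798226 dp total scaled [ 0.0107 -0.0131  0.0818]
tip px [347.7285 184.6439]
```

View pics/sc2.png

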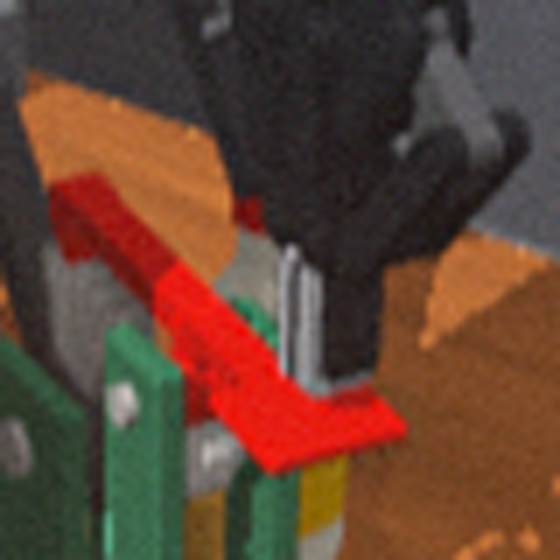

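apply_moves --dp '[[0,0,0.05],[0,0,0.04],[0,0,0.04],[0,0,0.04]]' --twist '[[0,0,0],[0,0,0],[0,0,0],[0,0,0]]' --jaw '[255,255,255,255]'

```text
clock: 3.3
tcp_pos: [0.5129, -0.1299, 0.3506]
orientation: [2.533, 1.837, 0.015]
contact_force: [-0.8, -1.4, 1.2]
grip_width: 0.0006
```

apply_moves --dp '[[0,0,0.04],[0,0,0.04]]' --twist '[[0,0,0],[0,0,0]]' --jaw '[255,255]'

```text
clock: 3.5
tcp_pos: [0.5135, -0.1308, 0.3425]
orientation: [2.534, 1.835, 0.018]
contact_force: [-13.6, 4.6, 47.9]
grip_width: 0.0001
```

apply_moves --dp '[[0,0,0.03],[0,0,0.03]]' --twist '[[0,0,0],[0,0,0]]' --jaw '[255,255]'

```text
clock: 3.7
tcp_pos: [0.5137, -0.1319, 0.3423]
orientation: [2.539, 1.836, 0.024]
contact_force: [-19.3, 5.8, 50.1]
grip_width: -0.0001
```

Firm resistance at a tip height of about 0.169 m, which matches the expected stop (190 − 20 mm). I'll back off and look.

apply_moves --dp '[[0,0,-0.1],[0,0,-0.2],[0,0,-0.3],[0,0,-0.1]]' --twist '[[0,0,0],[0,0,0],[0,0,0],[0,0,0]]' --jaw '[255,255,255,255]'

```text
clock: 4.1
tcp_pos: [0.5116, -0.1323, 0.4277]
orientation: [2.542, 1.837, 0.021]
contact_force: [0.3, -1.1, 0.5]
grip_width: -0.0
```

```bash
python3 - <<'E'
from h import *
np.set_printoptions(precision=4,suppress=True)
plan([.51,-.126,.357]); 
f=grab('side','side3')
crop('side3',230,80,400,310,2.6,'sc3')
E
```

```text
tcp [ 0.5116 -0.1323  0.4277] F [ 0.3475 -1.0619  0.482 ] w -1.2084684551880096e-05 
R [[0.31390253586497696, 0.9493488249771156, 0.014212898793243625], [0.9494222295460417, -0.3139812325054707, 0.0036353374215916754], [0.007913786790161543, 0.012352900425231137, -0.9998923831241662]] 
dist 0.0709724780850683 dp total scaled [ 0.0407 -0.0365  0.5889]
```

View pics/sc3.png

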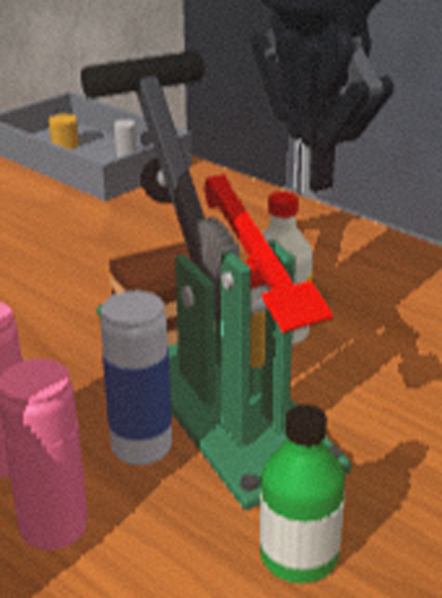

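apply_moves --dp '[[0,0,-0.3],[0,0,-0.25],[0.2,0,0],[0.38,0,0],[0.38,0,0],[0.38,0,0],[0.38,0,0],[0.38,0,0],[0.2,0,0],[0,0,0]]' --twist '[[0,0,0],[0,0,0],[0,0,0],[0,0,0],[0,0,0],[0,0,0],[0,0,0],[0,0,0],[0,0,0],[0,0,0]]' --jaw '[255,255,255,255,255,255,255,255,255,255]'

```text
clock: 5.15
tcp_pos: [0.5995, 0.1406, 0.4836]
orientation: [-2.545, -1.836, -0.005]
contact_force: [-0.5, -0.7, -1.1]
grip_width: 0.0001
```

```bash
python3 - <<'E'
from h import *
np.set_printoptions(precision=4,suppress=True)
plan([.601,.129,.465]); o=r.get_obs();R=Ro.from_rotvec(o['orientation']).as_matrix()
print('tip',o['tcp_pos']+R[:,2]*.173)
f=grab('side','side4');g=grab('top','top4')
crop('side4',230,40,400,270,2.6,'sc4')
crop('top4',320,160,440,250,6,'tc4')
for p in [(379,211),(374,210),(386,213)]: print(pt(g,*p,0))
E
```

```text
tcp [0.5995 0.1406 0.4836] F [-0.4709 -0.6677 -1.0562] w 7.818097325861648e-05 
R [[0.3157149415613383, 0.9488539327080778, 0.000538571569735068], [0.9488435335639167, -0.3157140565679394, 0.004536882118479276], [0.004474873055385237, -0.0009213413216018771, -0.9999895632661914]] 
dist 0.02197192581309026 dp total scaled [-0.0885  0.0426  0.1545]
tip [0.5996 0.1414 0.3106]
[ 0.5096 -0.1252  0.17  ]
[ 0.5113 -0.1147  0.1713]
[ 0.5068 -0.1407  0.1617]
```

View pics/sc4.png

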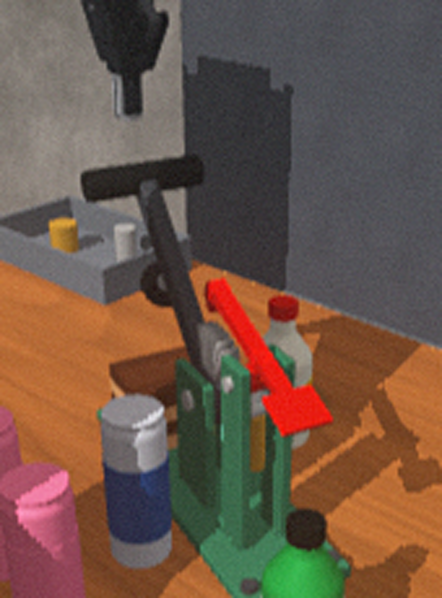

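View pics/tc4.png

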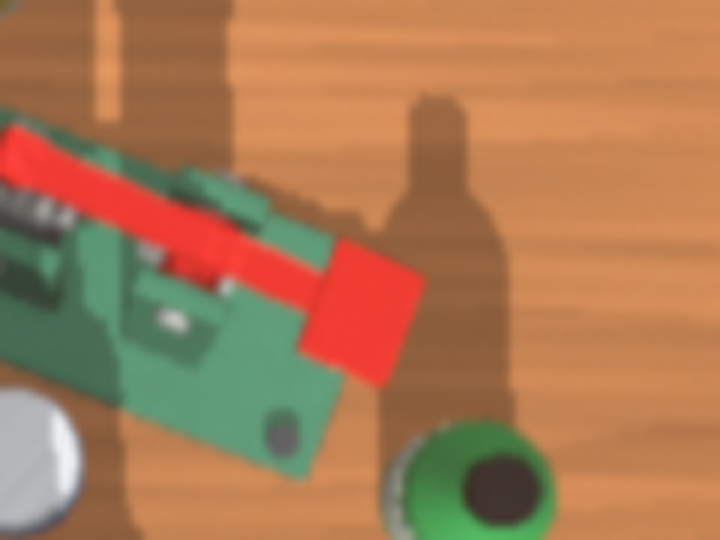

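The top view puts the tab middle at z ≈ 0.168 with a slope of about 0.35 rad, so the pawl is thrown clear. Next is the handle.

apply_moves --dp '[[-0.09,0.02,0],[-0.02,0.01,0.08],[0,0,0.1],[0,0,0.03],[0,0,0]]' --twist '[[0,0,0],[0,0,0],[0,0,0],[0,0,0],[0,0,0]]' --jaw '[255,255,255,255,255]'

```text
clock: 5.75
tcp_pos: [0.5972, 0.1136, 0.4556]
orientation: [-2.561, -1.817, 0.001]
contact_force: [0.2, 0.7, -0.2]
grip_width: -0.0002
```

```bash
python3 - <<'E'
from h import *
np.set_printoptions(precision=4,suppress=True)
plan([.601,.129,.451]); o=r.get_obs();R=Ro.from_rotvec(o['orientation']).as_matrix()
print('tip',o['tcp_pos']+R[:,2]*.173)
f=grab('side','side5')
crop('side5',230,60,330,160,6,'sc5')
E
```

```text
tcp [0.5972 0.1136 0.4556] F [ 0.179   0.6563 -0.1842] w -0.00017509976726221997 
R [[0.3304809171373022, 0.9438116541782778, -0.001387387959535657], [0.9438126584597296, -0.3304802888045254, 0.0006666654746743173], [0.00017070227088464903, -0.0015297545358985115, -0.9999988153551956]] 
dist 0.01657489886798435 dp total scaled [ 0.1321 -0.0123  0.0386]
tip [0.5969 0.1137 0.2826]
```

View pics/sc5.png

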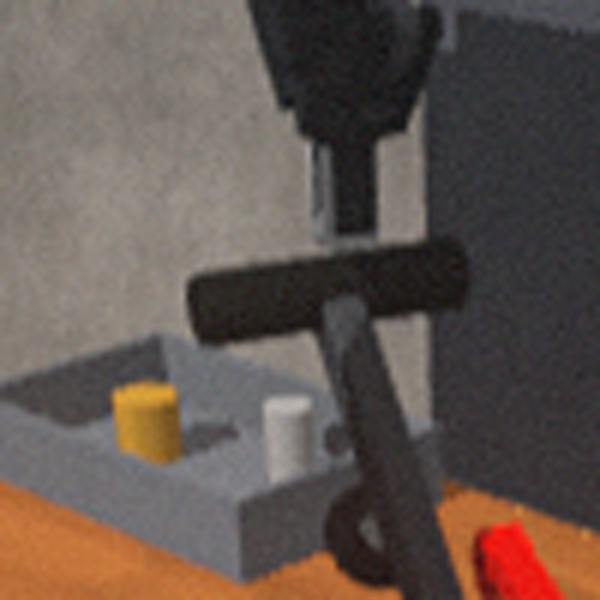

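apply_moves --dp '[[0.12,-0.01,0],[0,0,0],[0,0,0]]' --twist '[[0,0,0],[0,0,0],[0,0,0]]' --jaw '[255,255,255]'

```text
clock: 6.1
tcp_pos: [0.6014, 0.1296, 0.4566]
orientation: [-2.56, -1.818, -0.002]
contact_force: [-0.3, -0.5, 0.5]
grip_width: -0.0002
```

Centred over the handle, with the tip at about 0.2836. Now I'll push down along the arc, about half-way first.

apply_moves --dp '[[0,0,0.05],[0.05,0,0.06],[0.06,0,0.065],[0.055,0,0.07],[0.05,0,0.07],[0.045,0,0.07]]' --twist '[[0,0,0],[0,0,0],[0,0,0],[0,0,0],[0,0,0],[0,0,0]]' --jaw '[255,255,255,255,255,255]'

```text
clock: 6.7
tcp_pos: [0.6136, 0.1633, 0.4108]
orientation: [-2.559, -1.82, -0.015]
contact_force: [0.1, 1.0, 5.2]
grip_width: -0.0001
```

```bash
cat >> h.py <<'E'
def arc():
    o=r.get_obs();R=Ro.from_rotvec(o['orientation']).as_matrix();tip=o['tcp_pos']+R[:,2]*.173
    u=np.array([.336,.942]);O=np.array([.5535,-.0039]);q=tip[:2]-O
    s=(tip[2]-.124)/.205;a=np.arcsin(np.clip(s,-1,1));print('tip',tip,'a',a,'x tip',q@u,'y',q@[-u[1],u[0]],'x handle',.205*np.cos(a),'F',o['contact_force'],'v',np.abs(o['qvel']).max())
E
python3 - <<'E'
from h import *
np.set_printoptions(precision=4,suppress=True)
arc()
f=grab('side','side6')
crop('side6',230,60,390,240,3.3,'sc6')
E
```

```text
tip [0.6148 0.1644 0.2378] a 0.5887123811632139 x tip 0.17915767926458706 y -0.0011994456630934074 x handle 0.17048955605526905 F [0.0998 0.9802 5.2234] v 0.1505599347301089
```

View pics/sc6.png

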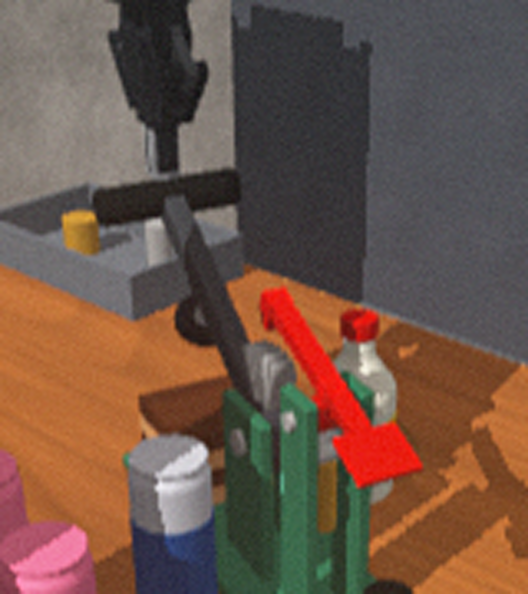

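apply_moves --dp '[[-0.01,0,0.08],[0.01,0,0.08],[0.02,0,0.08],[0.02,0,0.08],[0.02,0,0.08],[0.01,0,0.08]]' --twist '[[0,0,0],[0,0,0],[0,0,0],[0,0,0],[0,0,0],[0,0,0]]' --jaw '[255,255,255,255,255,255]'

```text
clock: 7.35
tcp_pos: [0.6194, 0.1802, 0.3526]
orientation: [-2.551, -1.827, -0.038]
contact_force: [0.5, 1.6, 3.3]
grip_width: -0.0003
```

```bash

python3 - <<'E'
from h import *
np.set_printoptions(precision=4,suppress=True)
arc()
E
```

```text
tip [0.6224 0.1831 0.1796] a 0.2747394621945993 x tip 0.19934947930269092 y -0.002056154324360323 x handle 0.1973116622071827 F [0.4591 1.6397 3.2898] v 0.18500168221032812
```

apply_moves --dp '[[0,0,0.08],[0,0,0.08],[0,0,0.08],[0,0,0.07]]' --twist '[[0,0,0],[0,0,0],[0,0,0],[0,0,0]]' --jaw '[255,255,255,255]'

```text
clock: 7.75
tcp_pos: [0.6197, 0.1799, 0.311]
orientation: [-2.552, -1.826, -0.034]
contact_force: [0.3, 2.1, 2.5]
grip_width: 0.0001
```

```bash

python3 - <<'E'
from h import *
np.set_printoptions(precision=4,suppress=True)
arc()
E
```

```text
tip [0.6224 0.1825 0.1381] a 0.06877004063304412 x tip 0.19874397417878753 y -0.002237044121385676 x handle 0.2045154358715856 F [0.2664 2.111  2.5478] v 0.16314522189474365
```

apply_moves --dp '[[0.03,0,0.04],[0,0,0.04],[0,0,0.03],[0,0,0.03],[0,0,0.03]]' --twist '[[0,0,0],[0,0,0],[0,0,0],[0,0,0],[0,0,0]]' --jaw '[255,255,255,255,255]'

```text
clock: 8.25
tcp_pos: [0.6212, 0.1814, 0.2962]
orientation: [-2.552, -1.822, -0.029]
contact_force: [-13.6, -3.1, 33.2]
grip_width: -0.0003
```

```bash

python3 - <<'E'
from h import *
np.set_printoptions(precision=4,suppress=True)
arc()
f=grab('side','side7')
crop('side7',230,60,390,240,3.3,'sc7')
E
```

```text
tip [0.6232 0.1841 0.1232] a -0.0037453836296408014 x tip 0.20055308065701824 y -0.002512579970499335 x handle 0.20499856214208118 F [-13.6441  -3.126   33.2021] v 0.01587168959607197
```

View pics/sc7.png

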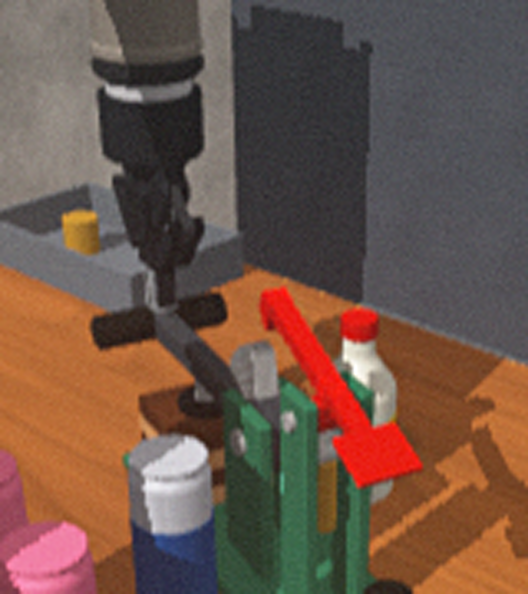

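At the stop: the arm is level with its pad on the block, the force is 33 N, and the pawl is still clear. I'll retreat upward.

apply_moves --dp '[[0,0,-0.05],[0,0,-0.15],[0,0,-0.35],[0,0,-0.35],[0,0,-0.35],[0,0,-0.2],[0,0,0],[0,0,0]]' --twist '[[0,0,0],[0,0,0],[0,0,0],[0,0,0],[0,0,0],[0,0,0],[0,0,0],[0,0,0]]' --jaw '[255,255,255,255,255,255,255,255]'

```text
clock: 9.1
tcp_pos: [0.6174, 0.1761, 0.474]
orientation: [-2.553, -1.818, -0.015]
contact_force: [0.2, 1.0, 0.4]
grip_width: 0.0004
```

```bash

python3 - <<'E'
from h import *
np.set_printoptions(precision=4,suppress=True)
arc()
f=grab('side','side8');g=grab('top','top8')
crop('side8',230,80,400,310,2.6,'sc8')
for p in [(379,211),(374,210),(386,213)]: print(pt(g,*p,0))
H=np.array([.5535,-.0039])+.205*np.array([.336,.942])
p=proj(g,[*H,.124]);q=proj(f,[*H,.124]);print(p,q,pt(f,*np.round(q).astype(int)))
for c in [(313,140),(321,237),(399,243)]: print(pt(g,*c))
E
```

```text
tip [0.618  0.1781 0.301 ] a 1.0423008646061271 x tip 0.19311289815371785 y 0.00037803686952771117 x handle 0.10336810195072624 F [0.1529 0.9557 0.3573] v 0.011581069944512804
[ 0.5098 -0.1253  0.169 ]
[ 0.511  -0.1145  0.1734]
[ 0.5066 -0.1404  0.1639]
[235.8182 159.5177] [278.3771 153.1173] [0.621  0.1891 0.1248]
[0.6636 0.0168 0.1499]
[ 0.4546 -0.0065  0.1389]
[ 0.4468 -0.1733  0.1285]
```

View pics/sc8.png

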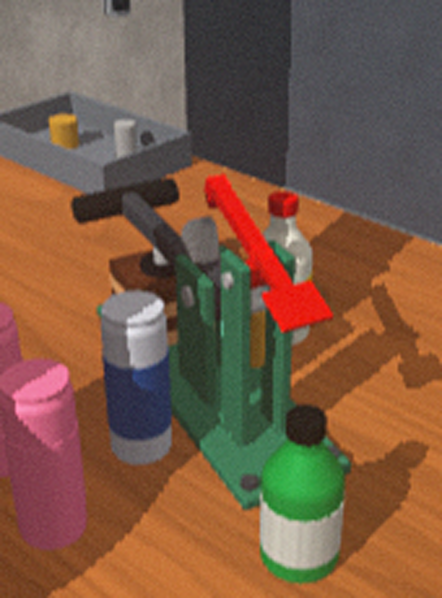

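View pics/top8.png

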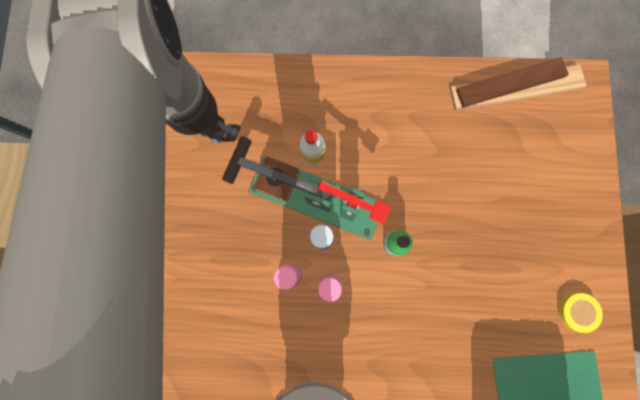

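The last side view shows the arm level, with the handle at (125,200) in the crop, and the pawl thrown clear. The top view shows the bottles and the can unmoved and the hand well above everything.

```bash
python3 -c "
from bench import r
print(r.hand_in())"
```

```text
the job is handed in; nothing more can be done
None
```

The glue press is freed and closed on the block, and I handed the job in at about 9 s. No verdict was reported.

- **Pawl:** With the fingers shut, I pressed the red tab down to its stop. The force reached about 50 N at the stop, more than the 4 to 10 N the tab needs. After I let go, it stayed thrown clear, with its middle at about 0.169 m and a slope of about 0.35 rad. It was still clear in the last pictures.
- **Arm:** I then pushed the cross-handle down along its arc with 2 to 5 N until it met the stop. It pressed about 33 N there. The top of the handle measured 0.125 m against an expected 0.124 m, so the arm is level with its pad on the block.
- **Surroundings:** The bottles and the can measured within about 2 mm of their starting places. The hand is clear, with fingertips at about 0.30 m and only about 1 N of residual force reading.

One step overshot: while I was centring over the handle, the fingers ended up about 15 mm off. They were in free air, and I corrected it before touching the handle. None of the last checks failed or disagreed.

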